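# Put three castings back on their own bases

## Task

The three finished castings have been stood on each other's wooden bases. Move them round so that the brass bell stands upright in the middle of the green base, the copper pot in the middle of the red base and the bronze elephant in the middle of the blue base, parking one of them near the middle of the cork pad on the way. Set each down rather than dropping it, never let a polished casting touch the bare bench, and leave the whetstone, graver and brush where they lie.

Things in the scene. Friction and masses are not known exactly. Their poses are not given: they have to be found in the camera images.
- bell: Yellow brass hand bell standing mouth down, loose, 0.32 kg. Origin: centre of the underside of the foot, z up. Round about z: foot 52 mm in diameter, narrowing to 20 mm at 44 mm height; above it an upright round handle of diameter 18 mm from 44 to 78 mm height, with a ball end to 91 mm. Take it by the handle, about 68 mm above its origin. Starts on the red base.
- pot: Reddish copper lidded pot, loose, 0.38 kg. Origin: centre of the underside of the foot, z up. Round about z: foot 52 mm in diameter, belly 56 mm in diameter with straight sides from 21 to 43 mm height, flat lid of diameter 46 mm with a small knob to 67 mm. Take it across the belly, about 33 mm above its origin. Starts on the blue base.
- elephant: Dark bronze elephant, white tusks, 0.36 kg, loose, turned any way; on the green base at first. Origin: centre of the underside of its round foot plate (diameter 52, 8 mm thick); z up, x to the head. Body 34 mm wide along y, x -22 to 22, 25 to 55 mm high; ears to y +-21 mm at x 22; head top 64 mm high; tusks to x 51 mm. Take it across the body (closing along y) at x 0, 40 mm above the origin.
- base_green: Fixed round turned wooden base, diameter 96 mm, 25 mm high, flat top with a green disc of diameter 82 mm painted in the middle, which shows around whatever stands on it. Origin: centre of its underside, z up; the top is 25 mm above it. The brass bell belongs on it.
- base_red: Fixed round turned wooden base, diameter 96 mm, 25 mm high, flat top with a red disc of diameter 82 mm painted in the middle, which shows around whatever stands on it. Origin: centre of its underside, z up; the top is 25 mm above it. The copper pot belongs on it.
- base_blue: Fixed round turned wooden base, diameter 96 mm, 25 mm high, flat top with a blue disc of diameter 82 mm painted in the middle, which shows around whatever stands on it. Origin: centre of its underside, z up; the top is 25 mm above it. The bronze elephant belongs on it.
- cork_pad: Fixed square light-brown cork pad, 100 x 100 mm, 15 mm thick, with a thin black rubber edge around its foot (108 mm wide), empty at the start: the parking place. Origin: centre of its underside, z up; its top is 15 mm above the origin.
- whetstone: Grey whetstone, a bar 150 x 45 x 28 mm lying loose on the bench, long side along its x. Origin: centre of its underside. Leave it alone.
- graver: Graver with an orange handle and dark steel blade, 155 mm long, 22 mm high, lying loose on the bench along its x (blade to +x). Origin: on its axis line at bench height, 78 mm from both ends. Leave it alone.
- brush: Brass bristle brush with a light wooden back, 160 x 32 mm, 34 mm high, lying loose on the bench along its x. Origin: under its middle at bench height. Leave it alone.
Not all that is in view belongs to the job. Of the things like the elephant, leave any that is turquoise; of the rest the larger one is meant. Leave any pink or turquoise look-alike of the bell alone.

How it is judged (in metres and radians):
On the way:
1. one casting has been parked upright on the cork pad (within 30 mm of its middle) and let go (((horizontal distance between bell and cork_pad below 0.03 m and z of bell in the frame of cork_pad between 0.011 and 0.02 m and angle between bell's own z axis and vertical below 0.1 rad and linear speed of bell below 0.02 m/s and angular speed of bell below 0.2 rad/s and contact force between bell and the fingers below 0.05 N) or (horizontal distance between pot and cork_pad below 0.03 m and z of pot in the frame of cork_pad between 0.011 and 0.02 m and angle between pot's own z axis and vertical below 0.1 rad and linear speed of pot below 0.02 m/s and angular speed of pot below 0.2 rad/s and contact force between pot and the fingers below 0.05 N) or (horizontal distance between elephant and cork_pad below 0.03 m and z of elephant in the frame of cork_pad between 0.011 and 0.02 m and angle between elephant's own z axis and vertical below 0.1 rad and linear speed of elephant below 0.02 m/s and angular speed of elephant below 0.2 rad/s and contact force between elephant and the fingers below 0.05 N))), for 0.2 s.
At the end, for the whole second after the job is handed in: Bell on the green, pot on the red and elephant on the blue base, each foot on the base's top, within 15 mm of the middle, upright within 0.1 rad, released and at rest (horizontal distance between bell and base_green below 0.015 m and z of bell in the frame of base_green between 0.021 and 0.03 m and angle between each of bell, pot, elephant's own z axis and vertical below 0.1 rad and linear speed of each of bell, pot, elephant below 0.02 m/s and angular speed of each of bell, pot, elephant below 0.2 rad/s and horizontal distance between pot and base_red below 0.015 m and z of pot in the frame of base_red between 0.021 and 0.03 m and horizontal distance between elephant and base_blue below 0.015 m and z of elephant in the frame of base_blue between 0.021 and 0.03 m); the robot touches nothing.
It fails at once if a casting touches the bare bench (its foot gets lower than 8 mm above it) (height (world z) of any of bell, pot, elephant below 0.008 m).
It fails at once if a casting is dropped (falls free for more than about 2 cm) ((linear speed of bell above 0.6 m/s and contact force between bell and the fingers below 0.05 N) or (linear speed of pot above 0.6 m/s and contact force between pot and the fingers below 0.05 N) or (linear speed of elephant above 0.6 m/s and contact force between elephant and the fingers below 0.05 N)).
It fails at once if the whetstone, the graver or the brush is shifted by more than 15 mm (distance of any of whetstone, graver, brush from where it was at the start of the episode above 0.015 m).
It also fails if it takes over 112 s, if anything falls off the work surface, if the arm or the gripper's body presses on something with over 40 N, if the wrist force passes 120 N, or if a joint passes its speed limit or range.

## Robot

A 7-joint arm with a two-finger parallel gripper is mounted at the origin on the work surface. World frame = base frame: x ahead of the robot, y to its left, z up, the work surface at z = 0. Lengths are in mm, angles in rad, forces in N, time in s.
With the tool pointing down it reaches from about 400 to 900 mm from the base axis. Payload 5.5 kg.
Tool frame: the origin (TCP) lies midway between the tips of the shut fingers; the grasp point (between the pads) lies 19 mm behind it; x points along the fingers, y is the direction in which the jaws open and shut, and the axes are right-handed (so a half turn about x gives the same grasp; the last joint's range is limited). The gripper opens to 85 mm and grips with 20 to 120 N. Pads are 22 mm wide; open, the fingers measure 114 mm over their backs; the gripper's body (76 mm by 85 mm) begins 54 mm behind the grasp point. The pads swing forward as they close: fully open they stand 13 mm farther back than shut.
Start: joints at [-0.856, 0.501, -0.427, 1.55, 0.221, 1.138, -0.21], TCP at [283.745, 584.798, 231.31] pointing down, gripper open.
Joint ranges: [-2.88, 2.88], [-0.31, 2.03], [-1.54, 1.56], [0.2, 2.42], [-1.41, 4.55], [0.19, 2.02], [-2.57, 2.57]. Speed limits (rad/s): [2.57, 2.57, 3.14, 3.14, 3.14, 3.14, 3.14].

## Interface

Orientations are given as a 3x3 rotation matrix whose columns are the frame's x, y, z axes.
In Python, from workcell import monitor, vision, ticket gives the robot as it stands.
- The arm moves only by the shell command python3 -m pendant 'ROWS' [FORCE]. ROWS is text: rows parted by semicolons, each of 7 numbers parted by spaces: the turn, a rotation vector about the tool's x, y, z in rad, then the shift along the tool's x, y, z in units of 25 mm (1.0 is 25 mm), then the opening, from 0 (shut) to 1 (fully open). In form: rx ry rz tx ty tz claw; .... A call has 1 to 20 rows; each row shifts and turns the commanded pose from where the row before left it, along the tool's axes as they then stand; what a row does not reach is not made up. A row lasts 1/10 s, in which the tool goes at most 50 mm and 8.59 degrees, less where a joint would pass 70% of its speed; a pose out of reach is approached as far as the arm can. A call is refused whole if a number of a shift passes 1 or a number of a turn 0.15, either way. A call with a gripper value outside its range is refused whole. The fingers move at their own pace and stop on an object; FORCE is the grip in N (left out, the last holds). Time passes only in rows, so rows that do not move let the fingers close. It gives the time, the measured TCP pose, the force and the opening at its end, in the units of the state.
- monitor.get_obs(): the state, without advancing time (a new reading comes with each control period).
- vision.camera(name): name is "scene" or "top"; returns (picture, depth): 480x640x3 uint8, red, green, blue; 480x640 float32, mm along the optical axis (not along the pixel's ray), 0 where there is no reading.
- vision.camera_params(name): a dict with "camera_matrix" (3x3 intrinsics, pixels), "R" (3x3) and "t" (3): a world point X has camera coordinates R X + t. Camera axes: x right, y down, z forward; pixel columns grow to the right and rows downward; lengths in mm; the calibration is good to about 2 mm. A picture is of the moment at which its call begins. camera_params takes no time and is no camera call.
- ticket.close_job(): hands the job in, once; it reports no verdict.
Trained networks look in the newest picture that a camera, given by its name, has taken for a name from the list of things; names that differ only in an ending like _2 or _b are one class to them, and where a whole thing is asked for, a point or a joint stands for the part that bears it (a point fixed in the world has none). Each returns a list of dicts, best first, with "p" (0 to 1); they miss things now and then, are a little off and sometimes report something else, mostly with a low value. They report only what shows in the picture. A call takes as long as a camera call. They do not tell look-alikes from the thing itself.
- vision.spot_in(target, camera): "extent" ([left, top, right, bottom] in pixels, round what is visible of it).
- vision.pinpoint(target, camera): "point" ([column, row] in pixels: a listed point, or the origin of a listed thing).
The state is a dict: "t": time; "joint_pos": joint angles; "dq": joint speeds; "joint_efforts": joint torques, N m; "tcp_pos": TCP position; "tcp_rot": TCP orientation; "force": force on the tool from outside, world axes, zero at the start; "moment": the same for the moment, N m; "finger_gap": opening from 0.0 (shut) to 1.0 (fully open).
Only numpy, scipy, OpenCV 4.12 (cv2) and the standard library are available. Lean on these libraries where they do the work, as an engineer would, in place of code of your own. Each camera call takes 0.05 s, during which the arm holds its last target.

## Working session

There is one attempt and no reset: what is moved stays moved. The work goes in short steps, Python scripts to look and compute and a shell command to move; the robot and the scene stay as the last step left them, time stands still between calls to the robot, and variables do not carry over. Pictures are saved under pics/ and viewed, and the job is handed in when it is done.

```bash
ls; mkdir -p pics
python3 - <<'E'
from workcell import monitor, vision
import cv2,numpy as np
o=monitor.get_obs();print(o['t'],o['tcp_pos'],o['tcp_rot'],o['finger_gap'],o['force'])
for n in('scene','top'):
    p,d=vision.camera(n);cv2.imwrite(f'pics/{n}0.png',p[:,:,::-1]);np.save(f'pics/{n}0d.npy',d)
    c=vision.camera_params(n);print(n,c)
E
```

```text
pics
0.0 [283.52335206 584.12837665 230.24465407] [[-9.21762568e-04  4.36563253e-01  8.99673094e-01]
 [-1.72715914e-03  8.99671439e-01 -4.36564220e-01]
 [-9.99998084e-01 -1.95628716e-03 -7.52692431e-05]] 0.9976399569935787 [-0.52393467 -0.57594725 -0.34624655]
scene {'camera_matrix': array([[454.71608237,   0.        , 322.16533676],
       [  0.        , 454.71608237, 239.28780116],
       [  0.        ,   0.        ,   1.        ]]), 'R': array([[-0.61971656,  0.78482462,  0.00130666],
       [ 0.60365792,  0.47772559, -0.63825964],
       [-0.50154611, -0.3947513 , -0.76982006]]), 't': array([ 362.39483353, -334.40681379, 1456.99528527])}
top {'camera_matrix': array([[455.91424193,   0.        , 318.46731483],
       [  0.        , 455.91424193, 246.00182123],
       [  0.        ,   0.        ,   1.        ]]), 'R': array([[ 0.01141473, -0.99990674, -0.00749819],
       [-0.99897613, -0.01107518, -0.04386375],
       [ 0.04377662,  0.0079912 , -0.99900938]]), 't': array([ 34.41489323, 591.87491059, 894.13074516])}
```

View pics/scene0.png

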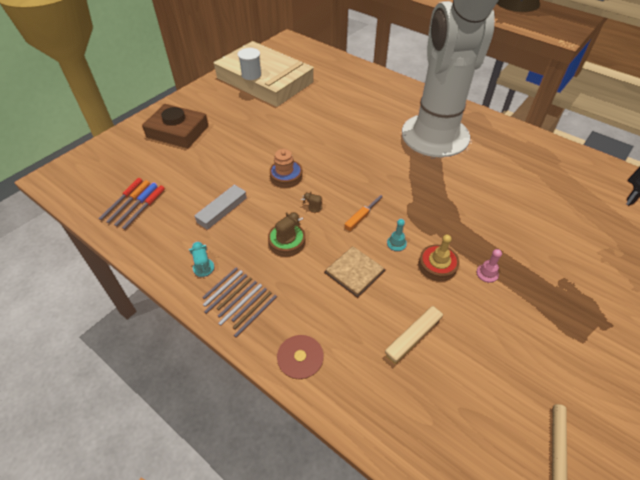

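View pics/top0.png

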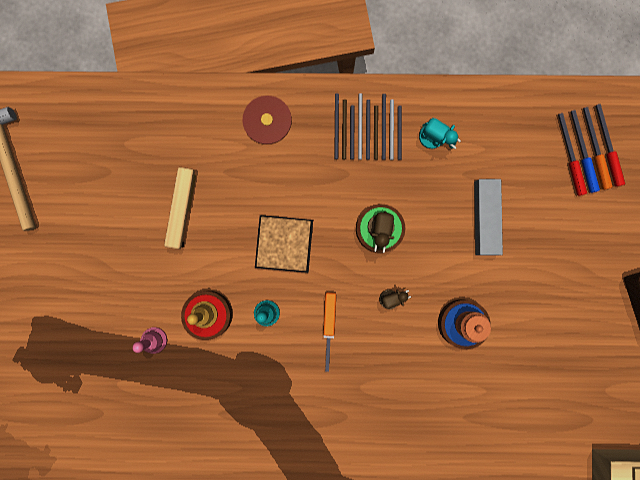

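```bash
cat > h.py <<'E'
import numpy as np,cv2
from workcell import monitor, vision
def ray(n,px,z):
    c=vision.camera_params(n);K=c['camera_matrix'];R=c['R'];t=c['t']
    v=R.T@np.linalg.inv(K)@np.array([px[0],px[1],1.]);C=-R.T@t
    return C+v*(z-C[2])/v[2]
def cloud(n,d):
    c=vision.camera_params(n);K=c['camera_matrix'];R=c['R'];t=c['t']
    v,u=np.mgrid[0:480,0:640]
    P=np.stack([(u-K[0,2])/K[0,0]*d,(v-K[1,2])/K[1,1]*d,d],-1)
    return (P-t)@R
def proj(n,X):
    c=vision.camera_params(n);q=c['camera_matrix']@(c['R']@np.array(X,float)+c['t']);return q[:2]/q[2]
E
python3 - <<'E'
from h import *
for cam in('top','scene'):
  for n in 'bell pot elephant base_green base_red base_blue cork_pad whetstone graver brush'.split():
    print(cam,n,[(np.round(r['p'],2),np.round(r['point'])) for r in vision.pinpoint(n,cam)][:4],[(np.round(r['p'],2),np.round(r['extent'])) for r in vision.spot_in(n,cam)][:4])
E
```

```text
top bell [(np.float64(0.86), array([151., 342.])), (np.float64(0.81), array([203., 312.]))] [(np.float64(0.91), array([184., 302., 220., 332.])), (np.float64(0.89), array([131., 329., 166., 354.])), (np.float64(0.68), array([257., 302., 280., 328.])), (np.float64(0.61), array([184., 292., 233., 341.]))]
top pot [(np.float64(0.74), array([466., 325.]))] [(np.float64(0.9), array([456., 310., 489., 344.])), (np.float64(0.47), array([164., 168., 196., 249.]))]
top elephant [(np.float64(0.72), array([386., 297.])), (np.float64(0.67), array([430., 137.])), (np.float64(0.57), array([380., 223.])), (np.float64(0.37), array([207., 313.]))] [(np.float64(0.93), array([368., 210., 393., 253.])), (np.float64(0.8), array([380., 289., 409., 313.])), (np.float64(0.57), array([416., 120., 462., 151.]))]
top base_green [(np.float64(0.73), array([377., 226.]))] [(np.float64(0.67), array([356., 205., 402., 253.]))]
top base_red [(np.float64(0.66), array([208., 314.]))] [(np.float64(0.57), array([183., 291., 233., 340.]))]
top base_blue [] [(np.float64(0.62), array([440., 297., 489., 352.]))]
top cork_pa
[... 1330 characters left out ...]
ene base_red [(np.float64(0.66), array([439., 264.]))] [(np.float64(0.8), array([420., 247., 461., 279.]))]
scene base_blue [(np.float64(0.59), array([285., 178.]))] [(np.float64(0.76), array([270., 160., 301., 190.]))]
scene cork_pad [(np.float64(0.85), array([356., 272.])), (np.float64(0.35), array([224., 211.]))] [(np.float64(0.79), array([324., 247., 388., 299.]))]
scene whetstone [(np.float64(0.78), array([221., 209.]))] [(np.float64(0.88), array([198., 185., 249., 229.]))]
scene graver [(np.float64(0.78), array([361., 214.]))] [(np.float64(0.68), array([346., 195., 384., 227.]))]
scene brush [(np.float64(0.97), array([412., 341.]))] [(np.float64(0.65), array([386., 308., 443., 364.]))]
```

The scene picture shows the yellow bell on red (440,258), pot on blue (285,165) and large dark elephant on green (286,230). The top picture matches it.

What could be mistaken for them, in top pixels:
- **Bell:** yellow one at (203,315), the one I want. Turquoise at (266,313) and pink at (151,342) are look-alikes.
- **Elephant:** large dark one on green at (381,231), the one I want. Small dark one at (395,298) and turquoise one at (439,134) are look-alikes.
- **Pot:** only one, at (470,325).

Run:
```python
from h import *
from scipy.optimize import least_squares
def circ(P,r=None):
    f=(lambda q:np.hypot(P[:,0]-q[0],P[:,1]-q[1])-(r or q[2]))
    s=least_squares(f,[*P.mean(0)[:2],r or 25],loss='soft_l1',f_scale=2);return s.x,np.sqrt(np.mean(s.fun**2))
C={};I={}
for n in('top','scene'):
    C[n]=cloud(n,np.load(f'pics/{n}0d.npy'));I[n]=cv2.imread(f'pics/{n}0.png')
for nm,px,z in(('red',(207,315),25),('green',(381,229),25),('blue',(464,323),25),('cork',(285,243),15),('bell',(0,0),0)):
    if nm=='bell':break
    c0=ray('top',px,z)
    for n in C:
        P=C[n].reshape(-1,3);m=np.hypot(*(P[:,:2]-c0[:2]).T)<75;P=P[m];
        b=P[abs(P[:,2]-z)<4]
        if nm=='cork':
            r=cv2.minAreaRect(b[:,:2].astype(np.float32));print(nm,n,r,b[:,2].mean(),'bench',np.median(P[abs(P[:,2])<5][:,2]));continue
        # rim: per angle max radius
        c,_=b[:,:2].mean(0),0
        hull=cv2.convexHull(b[:,:2].astype(np.float32))[:,0]
        x,e=circ(hull,48);x2,e2=circ(hull)
        print(nm,n,np.round(x[:2],1),round(e,1),np.round(x2,1),'z',np.median(b[:,2]),'bench',np.median(P[abs(P[:,2])<6][:,2]))
        up=P[P[:,2]>32]
        print('  obj max z',up[:,2].max(),len(up))
crop=[cv2.resize(I['top'][y:y+100,x:x+130],None,fx=4,fy=4,interpolation=cv2.INTER_CUBIC) for x,y in((340,190),)]+[]
cv2.imwrite('pics/crop1.png',crop[0])
a=cv2.resize(I['top'][280:360,165:285],None,fx=4,fy=4,interpolation=cv2.INTER_CUBIC)
cv2.imwrite('pics/crop2.png',a)
a=cv2.resize(I['scene'][180:280,250:470],None,fx=3.5,fy=3.5,interpolation=cv2.INTER_CUBIC)
cv2.imwrite('pics/crop3.png',a)
```

```text
red top [452.2 260.8] 0.4 [452.2 260.8  47.7] z 26.046242029453296 bench 0.8112610894925922
  obj max z 118.60193540284719 574
red scene [455.  260.9] 0.7 [455.  260.8  48.1] z 25.011843117946622 bench -0.018897216227339846
  obj max z 117.52980873747232 421
green top [627.2 -80.5] 0.5 [627.2 -80.4  47.6] z 25.940876850074087 bench 0.7459484908206002
  obj max z 92.4087542637833 745
green scene [630.2 -79.6] 0.6 [630.2 -79.5  47.9] z 25.08054063183235 bench -0.10952522862513975
  obj max z 91.62101190132769 534
blue top [ 441.1 -246. ] 0.5 [ 441.1 -245.9   47.8] z 26.085098593248198 bench 0.7437818761614948
  obj max z 93.81909872449629 845
blue scene [ 444.1 -244.7] 0.7 [ 444.1 -244.7   48. ] z 24.834549491266582 bench -0.17900599413371
  obj max z 92.38246409175832 398
cork top ((596.071044921875, 109.60038757324219), (103.32427215576172, 102.15873718261719), 85.46060180664062) 15.611921670972142 bench 0.8057510881484793
cork scene ((598.4234008789062, 111.70790100097656), (100.80902862548828, 102.5677261352539), 85.21576690673828) 14.806891201895628 bench 0.027997349489076638
```

View pics/crop1.png

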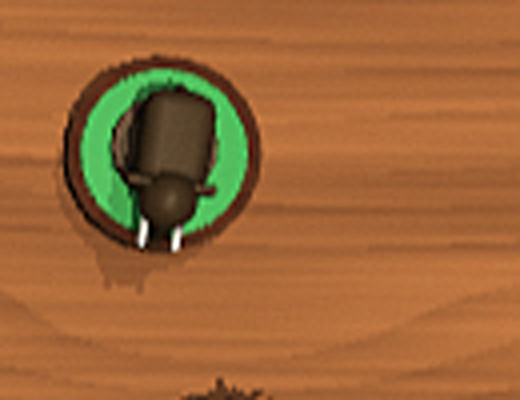

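View pics/crop3.png

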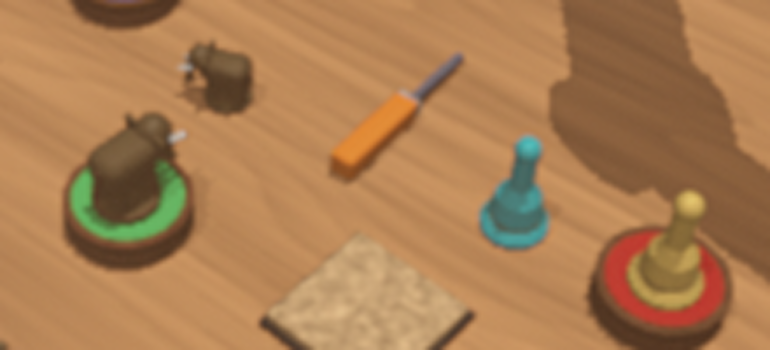

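The crops confirm the choice: the large dark elephant with white tusks on green, head toward the robot (–x), and the yellow bell on red. The two cameras differ by about 3 mm in x, so I'll average them. Next come the poses of the castings.

Run:
```python
from h import *
from scipy.optimize import least_squares
def circ(P,r,c):
    f=(lambda q:np.hypot(P[:,0]-q[0],P[:,1]-q[1])-r)
    s=least_squares(f,c,loss='soft_l1',f_scale=1.5);return s.x,np.sqrt(np.mean(s.fun**2))
C={}
for n in('top','scene'): C[n]=cloud(n,np.load(f'pics/{n}0d.npy')).reshape(-1,3)
B={'red':(453.6,260.8),'green':(628.7,-80),'blue':(442.6,-245.3)}
def sel(n,b,z0,z1,r=45):
    P=C[n];return P[(np.hypot(P[:,0]-B[b][0],P[:,1]-B[b][1])<r)&(P[:,2]>z0)&(P[:,2]<z1)]
for n in C:
    P=sel(n,'red',72,100);print(n,'bell handle',circ(P[:,:2],9,P[:,:2].mean(0)),len(P))
    P=sel(n,'red',103,125);print('  ball',P[:,:2].mean(0))
    P=sel(n,'blue',48,67);print(n,'pot belly',circ(P[:,:2],28,P[:,:2].mean(0)),len(P))
    P=sel(n,'blue',70,80);h=cv2.convexHull(P[:,:2].astype(np.float32))[:,0];print(n,'pot lid',circ(h,23,P[:,:2].mean(0)),len(P), np.median(P[:,2]))
    P=sel(n,'green',76,84);r=cv2.minAreaRect(P[:,:2].astype(np.float32));print(n,'ele back',P[:,:2].mean(0),r,len(P))
    P=sel(n,'green',28,36,40);h=cv2.convexHull(P[:,:2].astype(np.float32))[:,0];print(n,'ele foot',circ(h,26,P[:,:2].mean(0)),len(P))
    P=sel(n,'green',35,84,90);print(n,'ele top ',P[np.argmin(P[:,0])])
p=cv2.imread('pics/top0.png');h=cv2.cvtColor(p,cv2.COLOR_BGR2HSV)
m=(h[...,1]<60)&(h[...,2]>180);m[:235]=0;m[260:]=0;m[:,:365]=0;m[:,400:]=0
print('tusk px',np.argwhere(m)[:,::-1].tolist())
p=C['top'].reshape(480,640,3)
for u,v in np.argwhere(m)[:,::-1]: print(np.round(p[v,u]),end='')
```

```text
top bell handle (array([454.6107064 , 262.55597302]), np.float64(0.3098129349544938)) 42
  ball [455.52952554 260.9623564 ]
top pot belly (array([ 440.89456654, -251.50317664]), np.float64(0.5561352894402912)) 88
top pot lid (array([ 441.66937938, -248.35895098]), np.float64(3.6894272992896786)) 205 74.13625115572738
top ele back [625.27242468 -78.88900281] ((619.6061401367188, -76.29283905029297), (40.313446044921875, 63.48023986816406), 88.8234634399414) 419
top ele foot (array([634.17820374, -74.04248126]), np.float64(13.357648047977099)) 174
top ele top  [579.25094675 -82.02851413  66.30805771]
scene bell handle (array([456.83233349, 262.5407484 ]), np.float64(0.997358503752842)) 63
  ball [460.09773566 263.58801728]
scene pot belly (array([ 443.2695107, -251.1835216]), np.float64(1.6456166128435286)) 101
scene pot lid (array([ 446.22424912, -248.56965347]), np.float64(2.958502193251035)) 106 76.80012665759644
scene ele back [628.40863349 -76.45436743] ((624.6724853515625, -75.73751831054688), (61.54163360595703, 39.23971176147461), 0.4682424068450928) 204
scene ele foot (array([634.13912859, -76.24957718]), np.float64(7.865553993573004)) 133
scene ele top  [584.3760576  -64.85757486  63.85850671]
tusk px [[375, 245], [376, 245], [375, 246], [376, 246], [375, 247], [376, 247], [384, 247], [375, 248], [376, 248], [384, 248], [375, 249], [383, 249], [384, 249], [375, 250], [383, 250], [384, 250], [375, 251], [383, 251], [384, 251], [383, 252]]
[592. -65.  69.][592. -66.  75.][590. -65.  67.][590. -66.  71.][588. -65.  68.][588. -67.  66.][588. -80.  78.][587. -65.  64.][587. -67.  65.][587. -82.  69.][585. -65.  66.][585. -80.  65.][585. -82.  67.][583. -65.  68.][583. -80.  66.][583. -82.  63.][581. -66.  63.][581. -80.  65.][581. -82.  63.][579. -80.  65.]
```

Run:
```python
from h import *
for n in('top','scene'):
    P=cloud(n,np.load(f'pics/{n}0d.npy')).reshape(-1,3)
    Q=P[(np.hypot(P[:,0]-628.7,P[:,1]+80)<65)&(P[:,2]>48)]
    print(n)
    for x in range(576,666,6):
        q=Q[(Q[:,0]>=x)&(Q[:,0]<x+6)]
        if len(q): 
            b=q[q[:,2]>70]
            print(x+3,len(q),'y',q[:,1].min().round(1),q[:,1].max().round(1),'zmax',q[:,2].max().round(1), 'mid',((q[:,1].min()+q[:,1].max())/2).round(1))
```

```text
top
579 6 y -82.4 -63.6 zmax 66.3 mid -73.0
585 30 y -83.9 -63.5 zmax 81.4 mid -73.7
591 47 y -88.1 -64.8 zmax 88.7 mid -76.5
597 43 y -89.4 -63.5 zmax 91.8 mid -76.4
603 62 y -96.1 -62.1 zmax 92.4 mid -79.1
609 66 y -96.2 -55.9 zmax 89.8 mid -76.1
615 61 y -93.8 -57.0 zmax 83.7 mid -75.4
621 60 y -95.6 -61.3 zmax 84.0 mid -78.4
627 57 y -95.3 -62.4 zmax 85.6 mid -78.9
633 72 y -97.5 -63.1 zmax 84.9 mid -80.3
639 61 y -97.2 -64.0 zmax 85.5 mid -80.6
645 55 y -97.5 -64.7 zmax 83.7 mid -81.1
651 27 y -91.2 -67.2 zmax 80.6 mid -79.2
657 2 y -82.7 -82.0 zmax 63.5 mid -82.4
scene
585 3 y -65.3 -64.7 zmax 66.3 mid -65.0
591 9 y -72.6 -63.9 zmax 84.5 mid -68.3
597 15 y -81.2 -63.3 zmax 90.0 mid -72.2
603 26 y -87.9 -61.6 zmax 91.6 mid -74.7
609 38 y -96.2 -57.4 zmax 89.8 mid -76.8
615 46 y -89.4 -56.2 zmax 87.5 mid -72.8
621 38 y -92.7 -61.1 zmax 83.1 mid -76.9
627 35 y -92.7 -60.2 zmax 83.6 mid -76.5
633 41 y -95.3 -61.1 zmax 83.7 mid -78.2
639 31 y -90.0 -62.7 zmax 83.6 mid -76.3
645 44 y -97.1 -62.6 zmax 83.4 mid -79.9
651 63 y -96.2 -64.1 zmax 82.4 mid -80.2
657 29 y -89.3 -66.9 zmax 78.6 mid -78.1
```

Measured positions (mm):

| Thing | x | y |
|---|---|---|
| Bell | 455.8 | 262.5 |
| Pot | 442.1 | -251.3 |
| Elephant (axis 0.125 rad off –x) | 631 | -79 |
| Red base | 453.6 | 260.8 |
| Green base | 628.7 | -80 |
| Blue base | 442.6 | -245.3 |
| Cork pad | 597.3 | 110.7 |

I'll park the bell, then move pot to red, elephant to blue and bell to green. First I square the tool (y to world y, z to world x) and go over the bell.

```bash
python3 -m pendant '-0.113 0 0 0 0 0 1; -0.113 0 0 0 0 0 1; -0.113 0 0 0 0 0 1; -0.113 0 0 0 0 0 1; 0 0 0 0 -0.8 0.43 1; 0 0 0 0 -0.8 0.43 1; 0 0 0 0 -0.8 0.43 1; 0 0 0 0 -0.8 0.43 1; 0 0 0 0 -0.8 0.43 1; 0 0 0 0 -0.8 0.43 1; 0 0 0 0 -0.8 0.43 1; 0 0 0 0 -0.8 0.43 1; 0 0 0 0 -0.8 0.43 1; 0 0 0 0 -0.8 0.43 1; 0 0 0 0 -0.8 0.43 1; 0 0 0 0 -0.8 0.43 1; 0 0 0 0 -0.8 0.43 1; 0 0 0 0 -0.8 0.43 1; 0 0 0 0 -0.8 0.43 1; 0 0 0 0 -0.8 0.43 1' 40
python3 -m pendant '0 0 0 0 0 0 1; 0 0 0 0 0 0 1; 0 0 0 0 0 0 1'
python3 -c "
from workcell import monitor as m;o=m.get_obs();print(o['joint_pos'].round(2) if hasattr(o['joint_pos'],'round') else o['joint_pos'],o['tcp_pos'],o['tcp_rot'])"
```

```text
t: 4.1
tcp_pos: [456.3, 264.1, 231.5]
tcp_rot: [[0.0, -0.0, 1.0], [0.0, 1.0, 0.0], [-1.0, 0.0, 0.0]]
force: [-0.1, 0.3, -0.6]
finger_gap: 1.002
t: 4.4
tcp_pos: [455.2, 266.0, 231.5]
tcp_rot: [[-0.0, -0.002, 1.0], [0.001, 1.0, 0.002], [-1.0, 0.001, -0.0]]
force: [-0.4, -0.0, 0.8]
finger_gap: 0.998
[-0.21  0.28 -0.44  1.86  0.14  1.03  0.87] [455.2233449  266.03250812 231.46569762] [[-6.63483248e-05 -1.68940242e-03  9.99998571e-01]
 [ 7.84764621e-04  9.99998265e-01  1.68945397e-03]
 [-9.99999690e-01  7.84875592e-04 -6.50224264e-05]]
```

```bash
python3 -m pendant '0 0 0 0.8 -0.09 0 1; 0 0 0 0.8 0 0 1; 0 0 0 0.8 0 0 1; 0 0 0 0.8 0 0 1; 0 0 0 0.8 0 0 1; 0 0 0 0.8 0 0 1; 0 0 0 0.8 0 0 1; 0 0 0 0.4 0 0 1; 0 0 0 0.29 0 0 1; 0 0 0 0 0 0 1; 0 0 0 0 0 0 0.6; 0 0 0 0 0 0 0.3; 0 0 0 0 0 0 0; 0 0 0 0 0 0 0; 0 0 0 0 0 0 0; 0 0 0 0 0 0 0; 0 0 0 0 0 0 0' 40
python3 - <<'E'
from h import *
a,_=vision.camera('scene');b,_=vision.camera('top')
cv2.imwrite('pics/g1.png',np.hstack([cv2.resize(a[200:300,380:510,::-1],None,fx=3,fy=3),cv2.resize(b[260:360,140:270,::-1],None,fx=3,fy=3)]))
E
```

```text
t: 6.1
tcp_pos: [456.2, 262.8, 74.5]
tcp_rot: [[0.001, -0.0, 1.0], [0.0, 1.0, 0.0], [-1.0, 0.0, 0.001]]
force: [-0.5, 0.1, 4.7]
finger_gap: 0.198
```

View pics/g1.png

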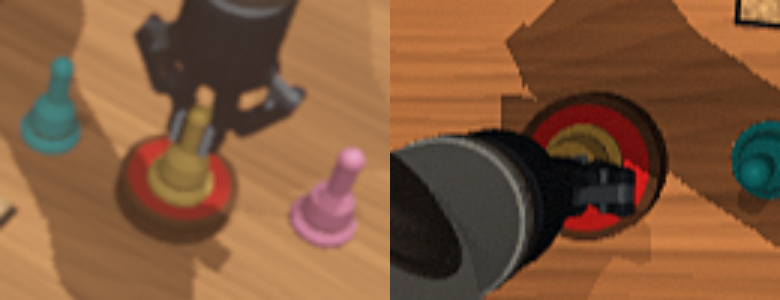

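The bell's handle is between the pads (left view, about (190,140)), with a gap of 17 mm. Now I lift it, carry it over the cork and lower it.

```bash
python3 -m pendant '0 0 0 -0.2 0 0 0; 0 0 0 -0.4 0 0 0; 0 0 0 -0.7 0 0 0; 0 0 0 -0.8 0 0 0; 0 0 0 -0.8 0 0 0; 0 0 0 -0.8 0 0 0; 0 0 0 -0.5 0 0 0; 0 0 0 0 -0.37 0.36 0; 0 0 0 0 -0.6 0.56 0; 0 0 0 0 -0.75 0.7 0; 0 0 0 0 -0.75 0.7 0; 0 0 0 0 -0.75 0.7 0; 0 0 0 0 -0.75 0.7 0; 0 0 0 0 -0.75 0.7 0; 0 0 0 0 -0.75 0.7 0; 0 0 0 0 -0.4 0.36 0; 0 0 0 0 -0.2 0.18 0; 0 0 0 0 0 0 0; 0 0 0 0 0 0 0' 60
python3 - <<'E'
from h import *
a,_=vision.camera('scene');b,_=vision.camera('top')
cv2.imwrite('pics/g2.png',np.hstack([cv2.resize(a[160:320,270:470,::-1],None,fx=2,fy=2),cv2.resize(b[180:340,200:400,::-1],None,fx=2,fy=2)]))
E
```

```text
t: 8.1
tcp_pos: [596.4, 112.1, 178.7]
tcp_rot: [[-0.001, -0.002, 1.0], [0.001, 1.0, 0.002], [-1.0, 0.001, -0.001]]
force: [-0.2, -0.1, -3.6]
finger_gap: 0.186
```

View pics/g2.png

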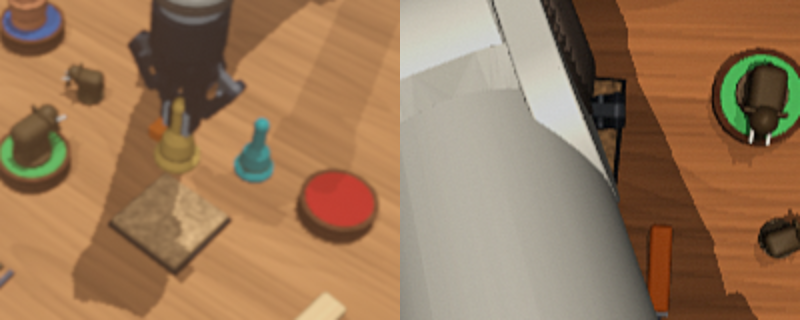

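The bell hangs upright in the gripper above the cork pad (left view, about (178,150)). I'll lower it, let go and rise.

```bash
python3 -m pendant '0 0 0 0.4 0 0 0; 0 0 0 0.7 0 0 0; 0 0 0 0.8 0 0 0; 0 0 0 0.8 0 0 0; 0 0 0 0.7 0 0 0; 0 0 0 0.4 0 0 0; 0 0 0 0.3 0 0 0; 0 0 0 0.2 0 0 0; 0 0 0 0.15 0 0 0; 0 0 0 0.1 0 0 0; 0 0 0 0.04 0 0 0; 0 0 0 0 0 0 0; 0 0 0 0 0 0 0'
python3 -m pendant '0 0 0 0 0 0 0.25; 0 0 0 0 0 0 0.35; 0 0 0 0 0 0 0.6; 0 0 0 0 0 0 1; 0 0 0 0 0 0 1; 0 0 0 0 0 0 1; 0 0 0 -0.3 0 0 1; 0 0 0 -0.7 0 0 1; 0 0 0 -0.8 0 0 1; 0 0 0 -0.8 0 0 1; 0 0 0 -0.8 0 0 1; 0 0 0 -0.8 0 0 1; 0 0 0 -0.4 0 0 1; 0 0 0 0 0 0 1'
python3 - <<'E'
from h import *
a,_=vision.camera('scene');b,_=vision.camera('top')
cv2.imwrite('pics/g3.png',np.hstack([cv2.resize(a[160:320,270:470,::-1],None,fx=2,fy=2),cv2.resize(b[180:340,200:400,::-1],None,fx=2,fy=2)]))
E
```

```text
t: 9.5
tcp_pos: [597.7, 110.9, 64.7]
tcp_rot: [[0.001, -0.0, 1.0], [0.0, 1.0, 0.0], [-1.0, 0.0, 0.001]]
force: [0.0, -0.3, -2.3]
finger_gap: 0.193
t: 10.9
tcp_pos: [598.5, 111.2, 181.3]
tcp_rot: [[0.003, -0.0, 1.0], [0.001, 1.0, 0.0], [-1.0, 0.001, 0.003]]
force: [-0.2, 0.9, 0.4]
finger_gap: 1.005
```

View pics/g3.png

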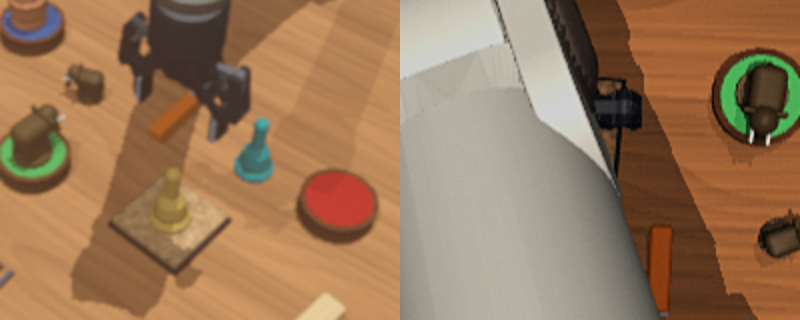

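The bell stands upright in the middle of the cork pad (left view, (170,210)). Next is the pot.

```bash
python3 -m pendant '0 0 0 0 -0.4 -0.17 1; 0 0 0 0 -0.7 -0.3 1; 0 0 0 0 -0.8 -0.34 1; 0 0 0 0 -0.8 -0.34 1; 0 0 0 0 -0.8 -0.34 1; 0 0 0 0 -0.8 -0.34 1; 0 0 0 0 -0.8 -0.34 1; 0 0 0 0 -0.8 -0.34 1; 0 0 0 0 -0.8 -0.34 1; 0 0 0 0 -0.8 -0.34 1; 0 0 0 0 -0.8 -0.34 1; 0 0 0 0 -0.8 -0.34 1; 0 0 0 0 -0.8 -0.34 1; 0 0 0 0 -0.8 -0.34 1; 0 0 0 0 -0.8 -0.34 1; 0 0 0 0 -0.8 -0.34 1; 0 0 0 0 -0.8 -0.34 1; 0 0 0 0 -0.8 -0.34 1; 0 0 0 0 -0.58 -0.3 1; 0 0 0 0 0 0 1'
python3 - <<'E'
from h import *
a,da=vision.camera('scene');b,db=vision.camera('top')
cv2.imwrite('pics/g4.png',np.hstack([cv2.resize(a[100:260,220:420,::-1],None,fx=2,fy=2),cv2.resize(b[200:360,380:580,::-1],None,fx=2,fy=2)]))
o=monitor.get_obs();print(o['joint_pos'],o['tcp_pos'])
E
```

```text
t: 13.0
tcp_pos: [438.9, -254.6, 178.6]
tcp_rot: [[-0.002, 0.006, 1.0], [-0.001, 1.0, -0.006], [-1.0, -0.001, -0.002]]
force: [-1.0, -0.2, -0.7]
finger_gap: 0.999
[ 0.64804738  0.28931364 -0.21365193  1.95966354  0.07697761  0.90145236
  1.96411301] [ 441.01411429 -251.42582431  178.83759373]
```

View pics/g4.png

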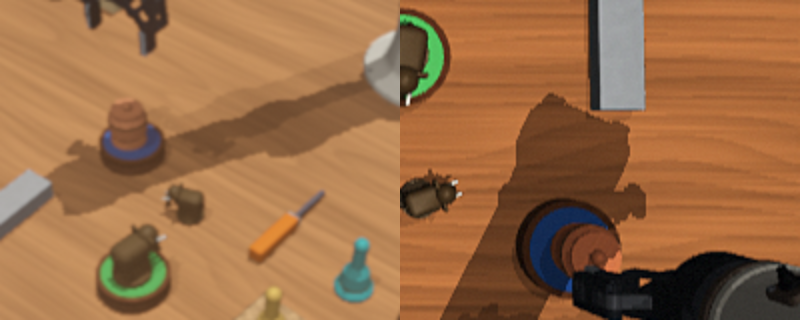

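The gripper is over the pot with the jaws clear either side (right view, pot at (590,255)). I'll descend and grip.

```bash
python3 -m pendant '0 0 0 0.4 0 0 1; 0 0 0 0.8 0 0 1; 0 0 0 0.8 0 0 1; 0 0 0 0.8 0 0 1; 0 0 0 0.8 0 0 1; 0 0 0 0.8 0 0 1; 0 0 0 0.7 0 0 1; 0 0 0 0.4 0 0 1; 0 0 0 0.2 0 0 1; 0 0 0 0.11 0 0 1; 0 0 0 0 0 0 1; 0 0 0 0 0 0 0.8; 0 0 0 0 0 0 0.7; 0 0 0 0 0 0 0.6; 0 0 0 0 0 0 0.4; 0 0 0 0 0 0 0.2; 0 0 0 0 0 0 0.2; 0 0 0 0 0 0 0.2' 60
python3 - <<'E'
from h import *
a,da=vision.camera('scene');b,db=vision.camera('top')
cv2.imwrite('pics/g5.png',np.hstack([cv2.resize(a[100:260,220:420,::-1],None,fx=2,fy=2),cv2.resize(b[200:360,380:580,::-1],None,fx=2,fy=2)]))
E
```

```text
t: 14.9
tcp_pos: [442.7, -251.4, 35.0]
tcp_rot: [[0.001, -0.0, 1.0], [-0.001, 1.0, 0.0], [-1.0, -0.001, 0.001]]
force: [-1.1, 1.1, 5.1]
finger_gap: 0.637
```

View pics/g5.png

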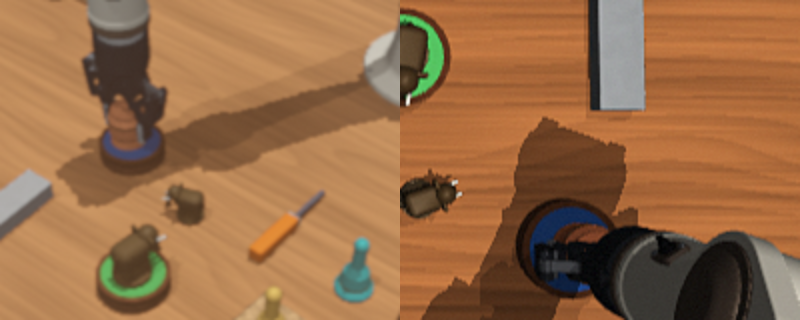

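```bash
python3 -m pendant '0 0 0 -0.2 0 0 0.2; 0 0 0 -0.4 0 0 0.2; 0 0 0 -0.7 0 0 0.2; 0 0 0 -0.8 0 0 0.2; 0 0 0 -0.8 0 0 0.2; 0 0 0 -0.8 0 0 0.2; 0 0 0 -0.8 0 0 0.2; 0 0 0 -0.5 0 0 0.2; 0 0 0 0 0.3 0.02 0.2; 0 0 0 0 0.6 0.02 0.2; 0 0 0 0 0.8 0.02 0.2; 0 0 0 0 0.8 0.02 0.2; 0 0 0 0 0.8 0.02 0.2; 0 0 0 0 0.8 0.02 0.2; 0 0 0 0 0.8 0.02 0.2; 0 0 0 0 0.8 0.02 0.2; 0 0 0 0 0.8 0.02 0.2; 0 0 0 0 0.8 0.02 0.2'
python3 -m pendant '0 0 0 0 0.8 0.02 0.2; 0 0 0 0 0.8 0.02 0.2; 0 0 0 0 0.8 0.02 0.2; 0 0 0 0 0.8 0.02 0.2; 0 0 0 0 0.8 0.02 0.2; 0 0 0 0 0.8 0.02 0.2; 0 0 0 0 0.8 0.02 0.2; 0 0 0 0 0.8 0.02 0.2; 0 0 0 0 0.8 0.02 0.2; 0 0 0 0 0.8 0.02 0.2; 0 0 0 0 0.8 0.02 0.2; 0 0 0 0 0.8 0.02 0.2; 0 0 0 0 0.8 0.02 0.2; 0 0 0 0 0.8 0 0.2; 0 0 0 0 0.8 0 0.2; 0 0 0 0 0.7 0 0.2; 0 0 0 0 0.48 0 0.2; 0 0 0 0 0 0 0.2; 0 0 0 0 0 0 0.2'
python3 - <<'E'
from h import *
a,da=vision.camera('scene');b,db=vision.camera('top')
cv2.imwrite('pics/g6.png',np.hstack([cv2.resize(a[160:320,350:550,::-1],None,fx=2,fy=2),cv2.resize(b[240:400,120:320,::-1],None,fx=2,fy=2)]))
E
```

```text
t: 16.8
tcp_pos: [445.5, -66.2, 157.7]
tcp_rot: [[-0.003, -0.002, 1.0], [0.001, 1.0, 0.002], [-1.0, 0.001, -0.003]]
force: [-0.1, -0.5, -4.0]
finger_gap: 0.633
t: 18.7
tcp_pos: [452.6, 260.4, 158.3]
tcp_rot: [[-0.002, -0.001, 1.0], [-0.001, 1.0, 0.001], [-1.0, -0.001, -0.002]]
force: [0.5, -0.4, -4.1]
finger_gap: 0.633
```

View pics/g6.png

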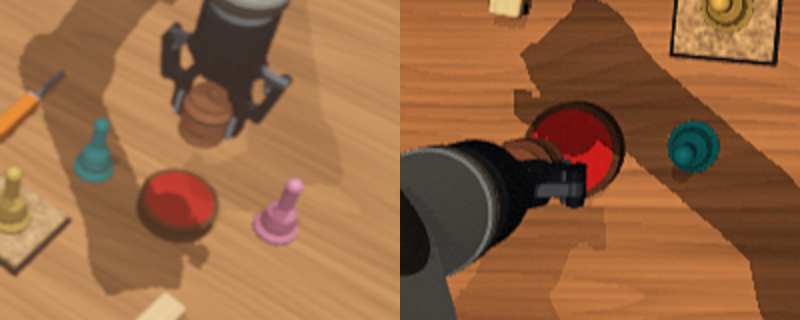

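The pot hangs upright over the red base. I'll lower it and release.

```bash
python3 -m pendant '0 0 0 0.4 0 0 0.2; 0 0 0 0.7 0 0 0.2; 0 0 0 0.8 0 0 0.2; 0 0 0 0.8 0 0 0.2; 0 0 0 0.8 0 0 0.2; 0 0 0 0.6 0 0 0.2; 0 0 0 0.4 0 0 0.2; 0 0 0 0.2 0 0 0.2; 0 0 0 0.15 0 0 0.2; 0 0 0 0.1 0 0 0.2; 0 0 0 0.03 0 0 0.2; 0 0 0 0 0 0 0.2; 0 0 0 0 0 0 0.2'
python3 -m pendant '0 0 0 0 0 0 0.66; 0 0 0 0 0 0 0.7; 0 0 0 0 0 0 0.8; 0 0 0 0 0 0 1; 0 0 0 0 0 0 1; 0 0 0 0 0 0 1; 0 0 0 -0.3 0 0 1; 0 0 0 -0.7 0 0 1; 0 0 0 -0.8 0 0 1; 0 0 0 -0.8 0 0 1; 0 0 0 -0.8 0 0 1; 0 0 0 -0.8 0 0 1; 0 0 0 -0.8 0 0 1; 0 0 0 0 0 0 1'
python3 - <<'E'
from h import *
a,da=vision.camera('scene');b,db=vision.camera('top')
cv2.imwrite('pics/g7.png',np.hstack([cv2.resize(a[160:320,350:550,::-1],None,fx=2,fy=2),cv2.resize(b[240:400,120:320,::-1],None,fx=2,fy=2)]))
E
```

```text
t: 20.1
tcp_pos: [454.0, 261.1, 35.1]
tcp_rot: [[0.001, -0.0, 1.0], [0.001, 1.0, 0.0], [-1.0, 0.001, 0.001]]
force: [-0.2, -0.2, -2.1]
finger_gap: 0.635
t: 21.5
tcp_pos: [455.3, 262.1, 162.7]
tcp_rot: [[0.005, -0.0, 1.0], [0.003, 1.0, 0.0], [-1.0, 0.003, 0.005]]
force: [0.5, 0.1, -0.4]
finger_gap: 1.002
```

View pics/g7.png

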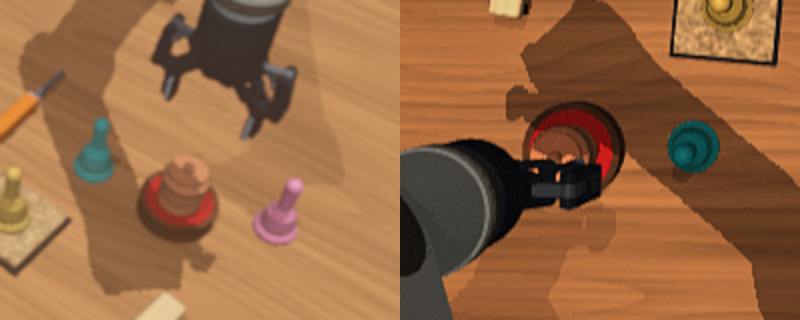

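The pot stands on the red base (left view, (187,185)). Next is the elephant, with the jaws turned 0.125 rad.

```bash
python3 -m pendant '0 0 0 0 -0.39 0.2 1; 0 0 0 0 -0.7 0.37 1; 0 0 0 0 -0.8 0.42 1; 0 0 0 0 -0.8 0.42 1; 0 0 0 0 -0.8 0.42 1; 0 0 0 0 -0.8 0.42 1; 0 0 0 0 -0.8 0.42 1; 0 0 0 0 -0.8 0.42 1; 0 0 0 0 -0.8 0.42 1; 0 0 0 0 -0.8 0.42 1; 0 0 0 0 -0.8 0.42 1; 0 0 0 0 -0.8 0.42 1; 0 0 0 0 -0.8 0.42 1; 0 0 0 0 -0.8 0.42 1; 0 0 0 0 -0.8 0.42 1; 0 0 0 0 -0.8 0.42 1; 0 0 0 0 -0.8 0.42 1; 0 0 0 0 -0.5 0.23 1; 0.063 0 0 0 0 0 1; 0.062 0 0 0 0 0 1'
python3 -m pendant '0 0 0 0 0 0 1'
python3 - <<'E'
from h import *
a,da=vision.camera('scene');b,db=vision.camera('top')
cv2.imwrite('pics/g8.png',np.hstack([cv2.resize(a[130:290,220:420,::-1],None,fx=2,fy=2),cv2.resize(b[160:320,300:500,::-1],None,fx=2,fy=2)]))
E
```

```text
t: 23.6
tcp_pos: [630.4, -80.1, 158.2]
tcp_rot: [[-0.002, 0.128, 0.992], [0.0, 0.992, -0.128], [-1.0, 0.0, -0.002]]
force: [-0.9, -0.3, -0.4]
finger_gap: 1.002
t: 23.7
tcp_pos: [630.4, -79.1, 158.5]
tcp_rot: [[-0.002, 0.125, 0.992], [0.0, 0.992, -0.125], [-1.0, -0.0, -0.002]]
force: [-0.0, 0.9, -0.0]
finger_gap: 0.999
```

View pics/g8.png

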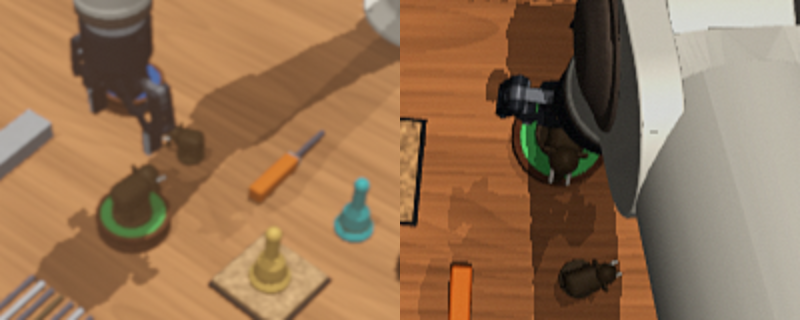

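The gripper is over the elephant and lined up. I'll descend and grip.

```bash
python3 -m pendant '0 0 0 0.4 0 0 1; 0 0 0 0.8 0 0 1; 0 0 0 0.8 0 0 1; 0 0 0 0.8 0 0 1; 0 0 0 0.7 0 0 1; 0 0 0 0.6 0 0 1; 0 0 0 0.3 0 0 1; 0 0 0 0.22 0 0 1; 0 0 0 0 0 0 1; 0 0 0 0 0 0 0.8; 0 0 0 0 0 0 0.6; 0 0 0 0 0 0 0.45; 0 0 0 0 0 0 0.3; 0 0 0 0 0 0 0.1; 0 0 0 0 0 0 0.1; 0 0 0 0 0 0 0.1; 0 0 0 0 0 0 0.1' 60
python3 - <<'E'
from h import *
a,da=vision.camera('scene');b,db=vision.camera('top')
cv2.imwrite('pics/g9.png',np.hstack([cv2.resize(a[130:290,220:420,::-1],None,fx=2,fy=2),cv2.resize(b[160:320,300:500,::-1],None,fx=2,fy=2)]))
E
```

```text
t: 25.5
tcp_pos: [631.9, -78.9, 44.9]
tcp_rot: [[0.001, 0.125, 0.992], [-0.0, 0.992, -0.125], [-1.0, 0.0, 0.001]]
force: [-0.4, -0.5, 5.8]
finger_gap: 0.392
```

View pics/g9.png

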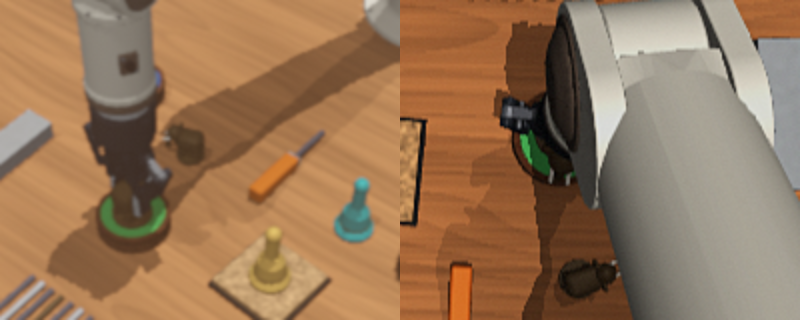

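```bash
python3 -m pendant '0 0 0 -0.2 0 0 0.1; 0 0 0 -0.4 0 0 0.1; 0 0 0 -0.7 0 0 0.1; 0 0 0 -0.8 0 0 0.1; 0 0 0 -0.8 0 0 0.1; 0 0 0 -0.8 0 0 0.1; 0 0 0 -0.5 0 0 0.1; 0 0 0 -0.2 0 0 0.1; -0.063 0 0 0 0 0 0.1; -0.062 0 0 0 0 0 0.1'
python3 -m pendant '0 0 0 0 -0.3 -0.34 0.1; 0 0 0 0 -0.5 -0.6 0.1; 0 0 0 0 -0.65 -0.75 0.1; 0 0 0 0 -0.65 -0.75 0.1; 0 0 0 0 -0.65 -0.75 0.1; 0 0 0 0 -0.65 -0.75 0.1; 0 0 0 0 -0.65 -0.75 0.1; 0 0 0 0 -0.65 -0.75 0.1; 0 0 0 0 -0.65 -0.75 0.1; 0 0 0 0 -0.65 -0.75 0.1; 0 0 0 0 -0.4 -0.4 0.1; 0 0 0 0 -0.25 -0.2 0.1; 0 0 0 0 0 0 0.1; 0 0 0 0 0 0 0.1'
python3 - <<'E'
from h import *
a,da=vision.camera('scene');b,db=vision.camera('top')
cv2.imwrite('pics/g10.png',np.hstack([cv2.resize(a[100:260,220:420,::-1],None,fx=2,fy=2),cv2.resize(b[200:360,380:580,::-1],None,fx=2,fy=2)]))
E
```

```text
t: 26.6
tcp_pos: [630.7, -78.8, 153.9]
tcp_rot: [[-0.001, -0.003, 1.0], [-0.0, 1.0, 0.003], [-1.0, -0.0, -0.001]]
force: [-0.0, -0.1, -3.0]
finger_gap: 0.388
t: 28.0
tcp_pos: [443.6, -244.5, 154.2]
tcp_rot: [[0.001, -0.001, 1.0], [0.0, 1.0, 0.001], [-1.0, 0.0, 0.001]]
force: [0.6, 0.2, -3.4]
finger_gap: 0.388
```

View pics/g10.png

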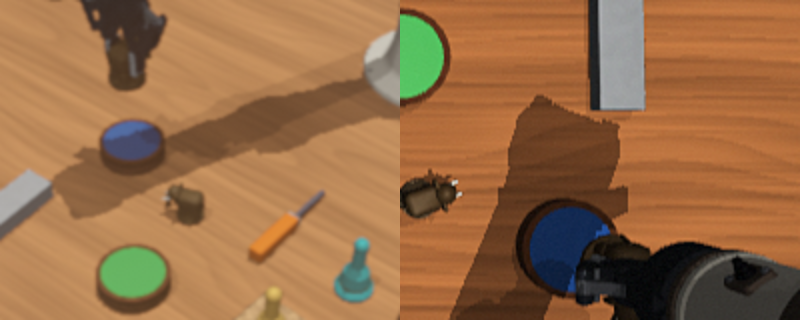

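The elephant hangs upright over blue (left view, (127,65)). I'll lower and release.

```bash
python3 -m pendant '0 0 0 0.4 0 0 0.1; 0 0 0 0.7 0 0 0.1; 0 0 0 0.8 0 0 0.1; 0 0 0 0.8 0 0 0.1; 0 0 0 0.6 0 0 0.1; 0 0 0 0.4 0 0 0.1; 0 0 0 0.3 0 0 0.1; 0 0 0 0.2 0 0 0.1; 0 0 0 0.1 0 0 0.1; 0 0 0 0.06 0 0 0.1; 0 0 0 0.02 0 0 0.1; 0 0 0 0 0 0 0.1; 0 0 0 0 0 0 0.1'
python3 -m pendant '0 0 0 0 0 0 0.42; 0 0 0 0 0 0 0.5; 0 0 0 0 0 0 0.7; 0 0 0 0 0 0 1; 0 0 0 0 0 0 1; 0 0 0 0 0 0 1; 0 0 0 -0.3 0 0 1; 0 0 0 -0.7 0 0 1; 0 0 0 -0.8 0 0 1; 0 0 0 -0.8 0 0 1; 0 0 0 -0.8 0 0 1; 0 0 0 -0.8 0 0 1; 0 0 0 -0.7 0 0 1; 0 0 0 0 0 0 1'
python3 - <<'E'
from h import *
a,da=vision.camera('scene');b,db=vision.camera('top')
cv2.imwrite('pics/g11.png',np.hstack([cv2.resize(a[100:260,220:420,::-1],None,fx=2,fy=2),cv2.resize(b[200:360,380:580,::-1],None,fx=2,fy=2)]))
E
```

```text
t: 29.4
tcp_pos: [442.9, -245.4, 44.9]
tcp_rot: [[0.001, -0.0, 1.0], [-0.0, 1.0, 0.0], [-1.0, -0.0, 0.001]]
force: [0.2, -0.3, -2.5]
finger_gap: 0.395
t: 30.8
tcp_pos: [444.4, -246.0, 169.9]
tcp_rot: [[0.004, -0.0, 1.0], [-0.003, 1.0, 0.0], [-1.0, -0.003, 0.004]]
force: [-0.6, -0.3, -0.1]
finger_gap: 1.0
```

View pics/g11.png

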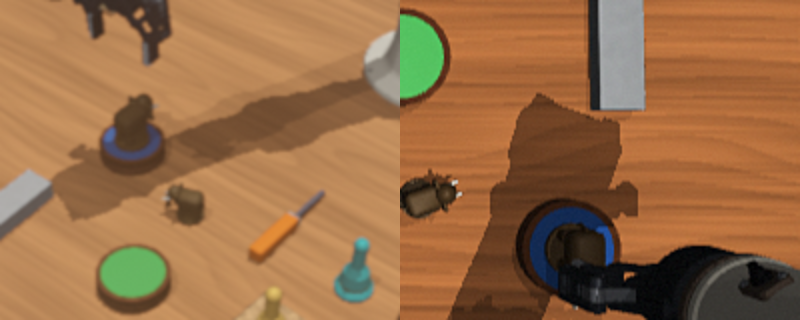

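The elephant stands on blue (left view, (133,125)). Next is the bell on the cork.

```bash
python3 -m pendant '0 0 0 0 0.4 0.17 1; 0 0 0 0 0.7 0.3 1; 0 0 0 0 0.8 0.35 1; 0 0 0 0 0.8 0.35 1; 0 0 0 0 0.8 0.35 1; 0 0 0 0 0.8 0.35 1; 0 0 0 0 0.8 0.35 1; 0 0 0 0 0.8 0.35 1; 0 0 0 0 0.8 0.35 1; 0 0 0 0 0.8 0.35 1; 0 0 0 0 0.8 0.35 1; 0 0 0 0 0.8 0.35 1; 0 0 0 0 0.8 0.35 1; 0 0 0 0 0.8 0.35 1; 0 0 0 0 0.8 0.35 1; 0 0 0 0 0.8 0.35 1; 0 0 0 0 0.8 0.35 1; 0 0 0 0 0.8 0.35 1; 0 0 0 0 0.34 0.12 1; 0 0 0 0 0 0 1'
python3 - <<'E'
from h import *
from scipy.optimize import least_squares
a,da=vision.camera('scene');b,db=vision.camera('top')
cv2.imwrite('pics/g12.png',np.hstack([cv2.resize(a[160:320,270:470,::-1],None,fx=2,fy=2),cv2.resize(b[180:340,200:400,::-1],None,fx=2,fy=2)]))
P=cloud('scene',da).reshape(-1,3);P=P[(np.hypot(P[:,0]-597,P[:,1]-111)<40)&(P[:,2]>62)&(P[:,2]<90)]
s=least_squares(lambda q:np.hypot(P[:,0]-q[0],P[:,1]-q[1])-9,P[:,:2].mean(0),loss='soft_l1');print(s.x,len(P))
E
```

```text
t: 32.9
tcp_pos: [596.5, 113.3, 166.0]
tcp_rot: [[-0.002, -0.003, 1.0], [0.001, 1.0, 0.004], [-1.0, 0.001, -0.002]]
force: [0.4, 0.3, 0.0]
finger_gap: 1.001
[598.25153661 110.79880639] 52
```

View pics/g12.png

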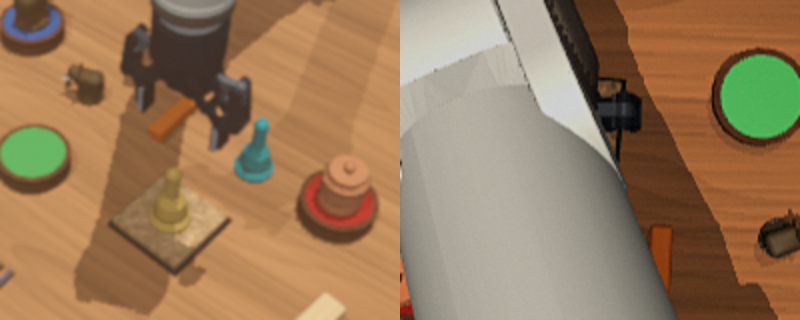

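The bell is still at (597,111), under the gripper. I'll descend, grip and lift.

```bash
python3 -m pendant '0 0 0 0.4 0 0 1; 0 0 0 0.8 0 0 1; 0 0 0 0.8 0 0 1; 0 0 0 0.8 0 0 1; 0 0 0 0.7 0 0 1; 0 0 0 0.4 0 0 1; 0 0 0 0.2 0 0 1; 0 0 0 0 0 0 1; 0 0 0 0 0 0 0.6; 0 0 0 0 0 0 0.3; 0 0 0 0 0 0 0; 0 0 0 0 0 0 0; 0 0 0 0 0 0 0; 0 0 0 0 0 0 0; 0 0 0 0 0 0 0' 60
python3 -m pendant '0 0 0 -0.2 0 0 0; 0 0 0 -0.4 0 0 0; 0 0 0 -0.7 0 0 0; 0 0 0 -0.8 0 0 0; 0 0 0 -0.8 0 0 0; 0 0 0 -0.8 0 0 0; 0 0 0 -0.3 0 0 0; 0 0 0 0 -0.3 0.05 0; 0 0 0 0 -0.6 0.1 0; 0 0 0 0 -0.8 0.13 0; 0 0 0 0 -0.8 0.13 0; 0 0 0 0 -0.8 0.13 0; 0 0 0 0 -0.8 0.13 0; 0 0 0 0 -0.8 0.13 0; 0 0 0 0 -0.8 0.13 0; 0 0 0 0 -0.8 0.13 0; 0 0 0 0 -0.7 0.13 0; 0 0 0 0 -0.43 0.08 0; 0 0 0 0 0 0 0; 0 0 0 0 0 0 0'
python3 - <<'E'
from h import *
a,da=vision.camera('scene');b,db=vision.camera('top')
cv2.imwrite('pics/g13.png',np.hstack([cv2.resize(a[130:290,220:420,::-1],None,fx=2,fy=2),cv2.resize(b[160:320,300:500,::-1],None,fx=2,fy=2)]))
E
```

```text
t: 34.5
tcp_pos: [597.7, 111.2, 65.1]
tcp_rot: [[0.001, -0.0, 1.0], [0.0, 1.0, 0.0], [-1.0, 0.0, 0.001]]
force: [-1.0, -0.9, 4.8]
finger_gap: 0.19
t: 36.5
tcp_pos: [628.9, -79.2, 164.2]
tcp_rot: [[-0.001, -0.0, 1.0], [0.001, 1.0, 0.0], [-1.0, 0.001, -0.001]]
force: [-0.2, -0.2, -2.7]
finger_gap: 0.191
```

View pics/g13.png

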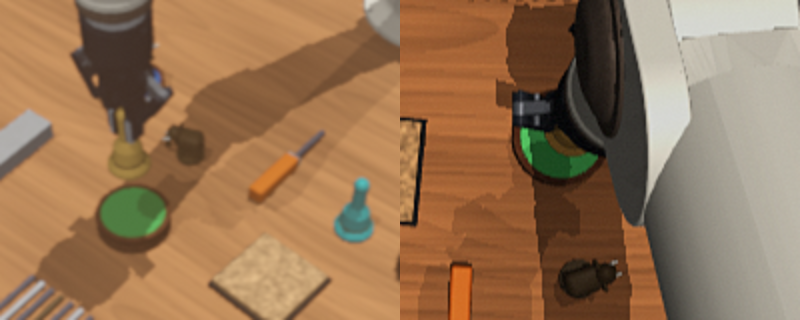

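The bell hangs upright over green. I'll lower and release.

```bash
python3 -m pendant '0 0 0 0.4 0 0 0; 0 0 0 0.7 0 0 0; 0 0 0 0.8 0 0 0; 0 0 0 0.6 0 0 0; 0 0 0 0.4 0 0 0; 0 0 0 0.3 0 0 0; 0 0 0 0.2 0 0 0; 0 0 0 0.1 0 0 0; 0 0 0 0.06 0 0 0; 0 0 0 0.02 0 0 0; 0 0 0 0 0 0 0; 0 0 0 0 0 0 0'
python3 -m pendant '0 0 0 0 0 0 0.25; 0 0 0 0 0 0 0.35; 0 0 0 0 0 0 0.6; 0 0 0 0 0 0 1; 0 0 0 0 0 0 1; 0 0 0 0 0 0 1; 0 0 0 -0.3 0 0 1; 0 0 0 -0.7 0 0 1; 0 0 0 -0.8 0 0 1; 0 0 0 -0.8 0 0 1; 0 0 0 -0.8 0 0 1; 0 0 0 -0.8 0 0 1; 0 0 0 -0.6 0 0 1; 0 0 0 0 0 0 1'
python3 -m pendant '0 0 0 0 0.4 -0.2 1; 0 0 0 0 0.8 -0.3 1; 0 0 0 0 0.8 -0.3 1; 0 0 0 0 0.8 -0.3 1; 0 0 0 0 0.8 -0.3 1; 0 0 0 0 0.8 -0.3 1; 0 0 0 0 0.8 -0.3 1; 0 0 0 0 0.8 -0.3 1; 0 0 0 0 0.8 -0.3 1; 0 0 0 0 0.8 -0.3 1; 0 0 0 0 0.8 -0.3 1; 0 0 0 0 0.8 -0.3 1; 0 0 0 0 0.8 -0.3 1; 0 0 0 0 0.4 -0.2 1; 0 0 0 0 0 0 1'
python3 - <<'E'
from h import *
for n in('scene','top'):
    p,d=vision.camera(n);cv2.imwrite(f'pics/{n}9.png',p[:,:,::-1]);np.save(f'pics/{n}9d.npy',d)
E
```

```text
t: 37.8
tcp_pos: [629.4, -79.9, 75.5]
tcp_rot: [[0.001, -0.0, 1.0], [-0.0, 1.0, 0.0], [-1.0, -0.0, 0.001]]
force: [-0.3, -0.3, -2.7]
finger_gap: 0.187
t: 39.2
tcp_pos: [631.1, -79.9, 198.8]
tcp_rot: [[0.006, -0.0, 1.0], [-0.001, 1.0, 0.0], [-1.0, -0.001, 0.006]]
force: [0.6, 0.1, 0.5]
finger_gap: 1.002
t: 40.7
tcp_pos: [527.1, 182.1, 194.2]
tcp_rot: [[-0.002, -0.004, 1.0], [0.0, 1.0, 0.004], [-1.0, 0.0, -0.002]]
force: [0.1, 0.0, -0.1]
finger_gap: 1.0
```

View pics/scene9.png

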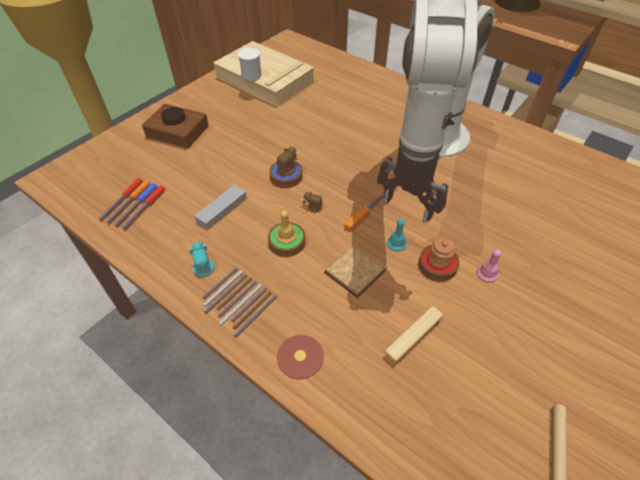

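View pics/top9.png

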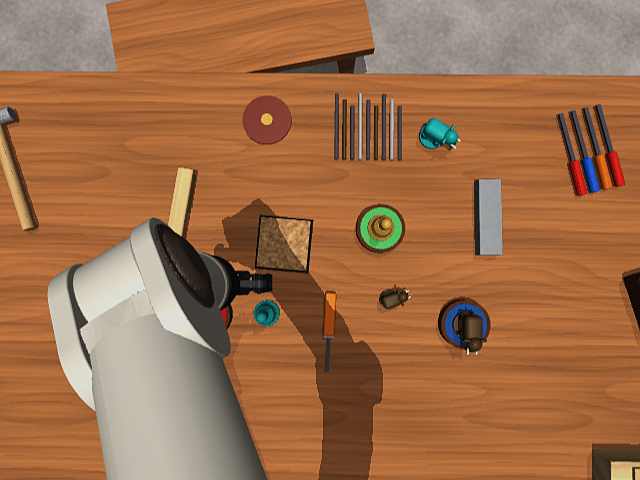

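Both pictures show the bell on green, the pot on red and the elephant on blue, with the tools unmoved. Now a numeric check.

Run:
```python
from h import *
from scipy.optimize import least_squares
for n in('top','scene'):
    P=cloud(n,np.load(f'pics/{n}9d.npy')).reshape(-1,3)
    def sel(c,z0,z1,r=45): return P[(np.hypot(P[:,0]-c[0],P[:,1]-c[1])<r)&(P[:,2]>z0)&(P[:,2]<z1)]
    def circ(Q,r): 
        if len(Q)<15: return 'few'
        return least_squares(lambda q:np.hypot(Q[:,0]-q[0],Q[:,1]-q[1])-r,Q[:,:2].mean(0),loss='soft_l1').x.round(1)
    s=-1.5 if n=='top' else 1.5
    g=sel((628.7,-80),72,100); print(n,'bell-green',circ(g,9)-np.array([628.7+s,-80]),'ztop',sel((628.7,-80),72,140)[:,2].max())
    r=sel((453.6,260.8),48,67,40)
    if n=='scene':print('pot-red',circ(r,28)-np.array([453.6+s,260.8]),'ztop',sel((453.6,260.8),48,110,40)[:,2].max())
    e=sel((442.6,-245.3),70,110,60);
    b=e[abs(e[:,2]-80)<5]
    print(n,'ele body z>70: x',e[:,0].min(),e[:,0].max(),'y',e[:,1].min(),e[:,1].max(),'ztop',e[:,2].max())
a=cv2.imread('pics/top0.png').astype(int);b=cv2.imread('pics/top9.png').astype(int);d=abs(a-b).sum(2)
print('whet diff',d[175:260,470:506].mean(),'brush diff', d[165:215,160:200].mean())
for t in('whetstone','graver','brush'): print(t,[np.round(r['extent']) for r in vision.spot_in(t,'scene')][:1],[np.round(r['extent']) for r in vision.spot_in(t,'top')][:1])
```

```text
top bell-green [1.  0.2] ztop 121.11802365356559
top ele body z>70: x 397.0727800180256 466.4224725642385 y -265.329197271551 -224.80786763795854 ztop 91.79450027193849
scene bell-green [-0.6  0.3] ztop 118.34888646028706
pot-red [-1.1  0.1] ztop 94.22054187807038
scene ele body z>70: x 403.3352096418098 469.43609813429805 y -264.68612589334435 -223.34476018633106 ztop 89.07709931943212
whet diff 6.368627450980392 brush diff 6.277
whetstone [array([197., 186., 247., 229.])] [array([472., 180., 505., 258.])]
graver [array([346., 194., 383., 229.])] [array([324., 292., 337., 373.])]
brush [array([387., 305., 443., 361.])] [array([169., 168., 196., 236.])]
```

```bash
python3 -c "
from workcell import ticket;print(ticket.close_job())"
```

```text
the job is handed in; nothing more can be done
None
```

I parked the bell on the cork pad, then moved the pot to red, the elephant to blue and the bell to green, and handed the job in at about 41 s. No verdict is reported.

The last checks, from pictures and depth:
- **Bell:** about 1 mm from the middle of green.
- **Pot:** about 1 mm from the middle of red, seen by the scene camera only because the arm hid it from the top one.
- **Elephant:** about 2 mm from the middle of blue, estimated from its outline.
- **Upright and clear:** all three look upright at the expected heights, and the gripper was open and clear of everything.
- **Tools:** the whetstone, graver and brush show no visible shift; part of the brush was hidden from the top camera.

No check failed. The only disagreement was about 3 mm in x between the two cameras, which I averaged.

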